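# Load a turned barrel into the hanging carrier and slide it to the mark

## Task

Pick up the white barrel with the black band that lies nearest the robot in the cardboard tray, apart from the other two, and lower it gently, lying lengthwise, into the grey-ribbed cradle at the bottom of the deep blue carrier: it must not be dropped or pressed down hard, or pressed against the walls. Once it rests there and you have let go, slide the loaded carrier along its rail, away from the tray, until its red pointer lines up with the yellow blade. Leave the other barrels and the rest of the things on the bench where they are.

Things in the scene. Friction and masses are not known exactly. Their poses are not given: they have to be found in the camera images.
- barrel: The barrel to move: white turned cylinder, 45 mm diameter, 150 mm long, black band round its middle, about 0.14 kg, lying on the tray floor and free to roll; the one nearest the robot in the tray, 30 mm or more clear of the two others. Origin on its surface at mid-length, turning as it rolls; y axis along its length (ends alike). Room to grasp across the band from above: 30 mm on each side.
- barrel_axis (a point): Centre of the barrel to move (on its axis, mid-length); y axis along its length. When it lies in the tray this is 40.5 mm above the bench.
- carrier: Deep open blue bin hung by two hooks from the rail behind it; slides only along the rail (200 mm between stops, 1.5 N friction, stays where left). 160 (x) by 190 (y, along the rail) by 100 mm high, walls 4 mm. Origin: centre of its underside, 15 mm above the bench; z up, +x to the rail, +y to the tray; it must go towards -y. Its plain +y end wall, 95 mm from the origin, can be pushed.
- cradle: Sprung cradle in the carrier: black plate with two grey ribs along y, 30 mm apart, 12 mm thick. Origin: centre of the plate's underside; same axes as the carrier. Between the ribs the barrel settles along y on the bin's centre line, its axis 50 mm above the carrier's origin at first touch, about 47 mm once released. The cradle yields up to 11 mm under load (about 0.5 N per mm), then hits its stop.
- carrier_mouth (a point): Centre of the carrier's open mouth at rim height, 100 mm above its origin (115 mm above the bench); same axes as the carrier.
- carrier_pointer (a point): Tip of the carrier's red pointer, which reaches back over the rail, 124 mm behind (+x) and 133 mm above the carrier's origin, at its mid-length; same axes.
- mark: The mark: small black clamp with an upright yellow blade (8 mm wide, top 176 mm above the bench) fixed 25 mm behind the rail. Origin: centre of the clamp's underside, in the blade's mid-plane, 12 mm above the bench; its y axis runs along the rail like the carrier's. The pointer is at the mark when both have the same position along this y axis.
- line: Fixed rail stand: 460 mm long grey base with two aluminium end posts (144 mm high) and a round steel rail 16 mm thick along its y axis, 125 mm above the bench. Origin: on the bench under the middle of the rail; +x away from the robot, +y towards the tray. The carrier's centre hangs 109 mm in front (-x) of the rail.
- tray_barrels: Fixed open cardboard tray, 449 mm (x) by 217 mm (y), walls 60 mm high, floor 18 mm above the bench. Origin: centre of its underside. Beware of the fixed stacks of white boxes, 345 mm high, that stand to its right behind the tray end of the rail: the nearest fills x 0.63 to 0.75 m, y -0.19 to -0.07 m (world).
- barrel_spare_a: Another barrel like the first, lying farther back in the tray: leave it alone.
- barrel_spare_b: Third barrel, lying farthest back in the tray: leave it alone.
- side_cutter: Side cutter with blue handles, 127 mm long, lying on the bench in front of the tray: leave it alone.
- ring_gauge: Steel plug gauge, 32 mm wide, 40 mm high, standing in front of the tray: leave it alone.
- jig_block: Black block 62x80x28 mm at the left front of the bench: leave it alone.
- driver_red: Red screwdriver lying behind the rail: leave it alone.
- tape_0: Brown tape roll, 71 mm, lying behind the rail: leave it alone.
- glue_bottle: Red bottle, 30 mm wide, 92 mm high, standing behind the rail: leave it alone.

How it is judged:
By the outcome, as a careful person would: the job done as asked, in the order asked, and still so for the second after the job is handed in, with the robot touching nothing.
It also fails if it takes over 61 s, if anything falls off the work surface, if the arm or the gripper's body presses on something with over 40 N, if the wrist force passes 120 N, or if a joint passes its speed limit or range.

## Robot

A 6-joint arm with a two-finger parallel gripper is mounted at the origin on a cart in front of the work surface, level with it; the furniture and walls round the work are solid. World frame = base frame: x ahead of the robot, y to its left, z up, the work surface at z = 0. Lengths are in mm, angles in degrees, forces in N, time in s.
With the tool pointing down it reaches from about 350 to 850 mm from the base axis. Payload 8.1 kg.
Tool frame: the origin (TCP) lies at the very end of the fingers, on their centre line; the grasp point (between the pads) lies 19 mm behind it; z points along the fingers, y is the line along which they close (so a half turn about z gives the same grasp; the last joint's range is limited). The gripper opens to 85 mm and grips with 20 to 120 N. Pads are 22 mm wide; open, the fingers measure 114 mm over their backs; the gripper's body (76 mm by 85 mm) begins 54 mm behind the grasp point. The pads swing forward as they close: fully open they stand 13 mm farther back than shut.
Start: joints at [-72.96, 7.471, 85.268, -0, 87.261, -4.893], TCP at [224.132, -556.57, 231.292] pointing down, gripper open.
Joint ranges: [-169.43, 169.43], [-51.17, 129.36], [1.28, 143.12], [-76.62, 256.62], [0, 156.53], [-152.29, 152.29]. Speed limits (degrees/s): [136.94, 136.94, 159.86, 180, 180, 180].

## Interface

Orientations are given as [roll, pitch, yaw] about the fixed x, y, z axes, in that order (R = Rz(yaw) Ry(pitch) Rx(roll)).
In Python, from bench import sense, eyes, job, models gives the robot as it stands. The module is installed in compiled form; this text tells all that it offers.
- The arm moves only by the tool apply_moves, never from a script. Its argument "rows" is a list of rows, each a list of 6 numbers: the shift along the tool's x, y, z in mm, then the turn, a rotation vector about the tool's x, y, z in rad. In form: [[dx, dy, dz, rx, ry, rz], ...]. A call has exactly 5 rows; each row shifts and turns the commanded pose from where the row before left it, along the tool's axes as they then stand; what a row does not reach is not made up. A row lasts 1/8 s, in which the tool goes at most 62.5 mm and 10.7 degrees, less where a joint would pass 70% of its speed; a pose out of reach is approached as far as the arm can. A call is refused whole if a number of a shift passes 62.5 or a number of a turn 0.188, either way. A call with a gripper value outside its range is refused whole. "fingers" is the finger opening in mm, from 0 to 85.4, set as the call begins (left out, the last holds). The fingers move at their own pace and stop on an object; "grip_force" is the grip in N (left out, the last holds). Time passes only in rows, so rows that do not move let the fingers close, or fill a call up. It gives the time, the measured TCP pose, the force, the opening and the grip force at its end, in the units of the state.
- sense(): the state, without advancing time (a new reading comes with each control period).
- eyes.snapshot(name): name is "scene" or "top"; returns (picture, depth): 420x560x3 uint8, red, green, blue; 420x560 float32, mm along the optical axis (not along the pixel's ray), 0 where there is no reading.
- eyes.get_calibration(name): a dict with "intrinsics" (3x3 intrinsics, pixels), "R" (3x3) and "t" (3): a world point X has camera coordinates R X + t. Camera axes: x right, y down, z forward; pixel columns grow to the right and rows downward; lengths in mm; the calibration is good to about 2 mm. A picture is of the moment at which its call begins. get_calibration takes no time and is no camera call.
- job.hand_in(): hands the job in; it is judged then, once.
Trained networks look in the newest picture that a camera, given by its name, has taken for a name from the list of things; names that differ only in an ending like _2 or _b are one class to them, and where a whole thing is asked for, a point or a joint stands for the part that bears it (a point fixed in the world has none). Each returns a list of dicts, best first, with "confidence" (0 to 1); they miss things now and then, are a little off and sometimes report something else, mostly with a low value. They report only what shows in the picture. A call takes as long as a camera call.
- models.boxes_of(name, camera): "xyz" ([x, y, z] in mm, in world coordinates, good to about 4 mm: the middle of the surface that is visible of it).
- models.cut_out(name, camera): "pixels" (420x560 bool, what is visible of it).
- models.place_of(name, camera): "xyz" ([x, y, z] in mm, in world coordinates, good to about 4 mm: a listed point, or the origin of a listed thing).
The state is a dict: "time": time; "joint_pos": joint angles; "qd": joint speeds; "joint_efforts": joint torques, N m; "tool_pos": TCP position; "tcp_rot": TCP orientation; "ft_force": force on the tool from outside, world axes, zero at the start; "wrist_torque": the same for the moment, N m; "finger_gap": finger opening in mm; "grip_force": force on a finger pad.
Only numpy, scipy, OpenCV 4.12 (cv2) and the standard library are available. Lean on these libraries where they do the work, as an engineer would, in place of code of your own. Each camera call takes 0.05 s, during which the arm holds its last target. There are 200 camera calls.

## Working session

There is one attempt and no reset: what is moved stays moved. The work goes in short steps, Python scripts to look and compute and a tool call to move; the robot and the scene stay as the last step left them, time stands still between calls to the robot, and variables do not carry over. Pictures are saved under pics/ and viewed, at most 10 in all, crops included, and the job is handed in when it is done.

Besides the shell and the picture viewer there is one more tool, called by a JSON object that holds its "method" and its "body". apply_moves: Moves the arm, as the interface text tells. Its arguments: {"type":"object","properties":{"rows":{"type":"array"},"fingers":{"type":"number"},"grip_force":{"type":"number"}},"required":["rows"]}

```bash
mkdir -p pics; python3 - <<'E'
from bench import sense, eyes, models
import cv2, numpy as np
s=sense(); print(s)
for c in ("scene","top"):
    p,d=eyes.snapshot(c); cv2.imwrite(f"pics/{c}0.png",p[:,:,::-1])
    k=eyes.get_calibration(c); print(c,k["intrinsics"].tolist(),(-k["R"].T@k["t"]).round())
    for n in ("barrel","barrel_axis","carrier","cradle","carrier_mouth","carrier_pointer","mark","line","tray_barrels"):
        print(c,n,[(np.round(r["xyz"],1).tolist(),round(r["confidence"],2)) for r in models.place_of(n,c)])
E
```

```text
{'time': 0.0, 'joint_pos': array([-7.29606187e+01,  7.51617546e+00,  8.53308366e+01, -1.46704633e-05,
        8.72605140e+01, -4.89466734e+00]), 'qd': array([-0.01062018,  0.06760209,  0.09365188, -0.05157959,  0.03640736,
        0.02203703]), 'joint_efforts': array([-1.97924215e-03, -5.69416165e+01, -5.00546801e+01, -2.78040197e-04,
        1.49217522e-02,  3.74379601e-05]), 'tool_pos': array([ 223.96489379, -556.03289698,  230.21837257]), 'tcp_rot': array([-1.79892865e+02, -9.15996274e-03,  2.19340408e+01]), 'ft_force': array([ 0.32793328,  0.01854178, -0.3084758 ]), 'wrist_torque': array([-0.01611055,  0.03348855, -0.02485287]), 'grip_force': 0.0, 'finger_gap': 85.44183168231139}
scene [[500.08839260962395, 0.0, 286.97340223475794], [0.0, 500.08839260962395, 200.30006770991855], [0.0, 0.0, 1.0]] [-275.  580. 1276.]
scene barrel [([575.8, 96.5, 11.5], 0.68)]
scene barrel_axis [([574.0, 95.9, 42.3], 0.82)]
scene carrier [([578.6, 95.2, 14.1], 0.39), ([662.7, -451.5, 2.0], 0.16)]
scene cradle [([446.1, -221.2, 31.7], 0.55)]
scene carrier_mouth [([448.6, -227.0, 112.7], 0.57)]
scene 
[... 229 characters left out ...]
 -1.6], 0.97)]
top [[424.2851390283268, 0.0, 278.3964867871654], [0.0, 424.2851390283268, 212.727261404232], [0.0, 0.0, 1.0]] [ 433.   -3. 1286.]
top barrel [([577.3, 95.5, 18.2], 0.78), ([389.9, 418.0, -2.0], 0.53)]
top barrel_axis [([576.9, 101.7, 41.9], 0.97)]
top carrier [([446.8, -230.1, 17.9], 0.74)]
top cradle [([446.5, -230.1, 32.1], 0.86)]
top carrier_mouth [([448.1, -226.7, 118.0], 0.92), ([557.1, -305.2, 2.9], 0.18)]
top carrier_pointer [([567.6, -224.9, 147.6], 0.61)]
top mark [([388.4, 417.6, -2.7], 0.61), ([764.9, 96.5, 18.8], 0.58), ([577.6, -332.1, 9.6], 0.48), ([710.7, 107.4, 17.0], 0.35)]
top line [([553.6, -303.3, 3.1], 0.6)]
top tray_barrels [([662.5, 104.3, -2.4], 0.68)]
```

View pics/top0.png

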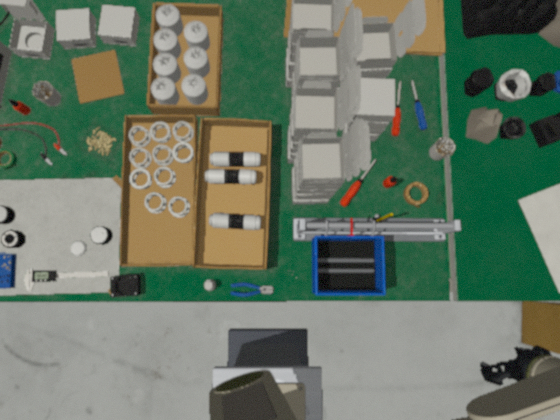

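View pics/scene0.png

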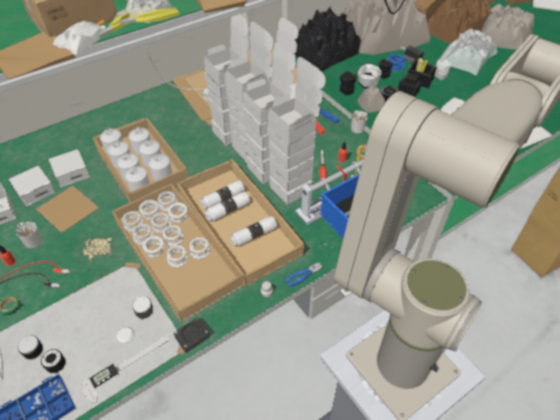

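The top view shows the target barrel at about (235,221), the carrier at (349,265) with its red pointer at (352,227), and the yellow blade near (383,217). Next I'll measure them with colour and depth.

```bash
cat > h.py <<'E'
import numpy as np, cv2
from bench import sense, eyes, models
def cloud(c):
    p,d=eyes.snapshot(c); k=eyes.get_calibration(c); K=k["intrinsics"]
    v,u=np.mgrid[0:420,0:560]
    q=np.dstack([(u-K[0,2])/K[0,0]*d,(v-K[1,2])/K[1,1]*d,d])
    X=(q-np.array(k["t"]))@np.array(k["R"])
    return p,d,X
def axis(P):
    m=P.mean(0); w=np.linalg.svd(P-m,full_matrices=False)[2][0]
    return m, np.degrees(np.arctan2(w[1],w[0]))
E
python3 - <<'E'
from h import *
p,d,X=cloud("top"); hsv=cv2.cvtColor(p,cv2.COLOR_RGB2HSV); ok=d>0
x,y,z=X[...,0],X[...,1],X[...,2]
# barrel
m=ok&(abs(x-577)<45)&(abs(y-98)<95)&(z>38)&(z<75)
P=X[m]; print("barrel",m.sum(),axis(P[:,:2]),P.min(0),P.max(0),np.percentile(P[:,2],95))
b=m&(hsv[...,2]<90); print("band",b.sum(),X[b].mean(0))
# carrier rim
m=ok&(abs(x-447)<110)&(abs(y+228)<120)&(z>105)&(z<125)&(hsv[...,0]>100)&(hsv[...,0]<130)&(hsv[...,1]>120)
P=X[m][:,:2].astype(np.float32); print("rim",m.sum(),cv2.minAreaRect(P), X[m][:,2].mean())
# rail
m=ok&(abs(x-556)<30)&(abs(y+305)<260)&(z>118)&(z<150); print("rail",m.sum(),axis(X[m][:,:2]),X[m].min(0),X[m].max(0))
r=ok&(abs(x-565)<50)&(abs(y+228)<60)&(z>100)&((hsv[...,0]<8)|(hsv[...,0]>172))&(hsv[...,1]>120)
print("red",r.sum(),X[r].mean(0),X[r].min(0),X[r].max(0))
r=ok&(abs(x-585)<50)&(y<-240)&(y>-420)&(hsv[...,0]>20)&(hsv[...,0]<35)&(hsv[...,1]>120)
print(X[r].round().tolist())
c=p[190:310,280:470]; cv2.imwrite("pics/c1.png",cv2.resize(c,None,fx=4,fy=4,interpolation=cv2.INTER_CUBIC)[:,:,::-1])
E
```

```text
barrel 763 (array([573.71145604,  94.54218776]), np.float64(-94.32075259142583)) [533.2428793    5.1956483   38.22490508] [601.09062657 172.69805543  69.97169595] 65.1346559593032
band 194 [573.76711052  93.94808407  59.65590428]
rim 582 ((448.1861572265625, -225.432861328125), (192.7962646484375, 161.3046417236328), 89.91815185546875) 116.86772638179573
rail 1076 (array([ 555.30786022, -298.59610813]), np.float64(90.11752365182362)) [ 526.02156867 -526.41653288  118.01715642] [582.70373509 -83.18592761 149.78508919]
red 36 [ 552.008464   -225.56244846  150.21080359] [ 528.95270049 -228.51275055  144.32770239] [ 572.38911055 -221.61384268  155.0683165 ]
[[607.0, -372.0, 0.0], [583.0, -325.0, 175.0], [583.0, -327.0, 176.0], [583.0, -329.0, 179.0], [604.0, -366.0, -0.0], [583.0, -325.0, 157.0], [581.0, -324.0, 169.0], [580.0, -324.0, 176.0], [580.0, -327.0, 177.0], [580.0, -329.0, 178.0], [604.0, -384.0, 1.0], [600.0, -358.0, 6.0], [583.0, -325.0, 137.0], [582.0, -325.0, 144.0], [580.0, -323.0, 161.0], [579.0, -325.0, 166.0], [579.0, -328.0, 164.0], [579.0, -331.0, 164.0], [601.0, -381
[... 239 characters left out ...]
31.0], [584.0, -325.0, 85.0], [582.0, -324.0, 96.0], [581.0, -324.0, 108.0], [580.0, -325.0, 114.0], [579.0, -326.0, 120.0], [579.0, -328.0, 124.0], [595.0, -366.0, -1.0], [583.0, -325.0, 63.0], [582.0, -325.0, 74.0], [581.0, -325.0, 84.0], [579.0, -324.0, 97.0], [579.0, -326.0, 100.0], [579.0, -329.0, 99.0], [590.0, -356.0, 12.0], [585.0, -325.0, 28.0], [583.0, -324.0, 41.0], [582.0, -324.0, 54.0], [580.0, -324.0, 65.0], [580.0, -325.0, 70.0], [579.0, -326.0, 79.0], [579.0, -330.0, 74.0], [587.0, -352.0, 6.0], [581.0, -324.0, 30.0], [580.0, -324.0, 42.0], [580.0, -327.0, 43.0], [579.0, -328.0, 51.0], [579.0, -332.0, 47.0], [579.0, -328.0, 27.0], [579.0, -330.0, 29.0], [579.0, -333.0, 28.0]]
```

View pics/c1.png

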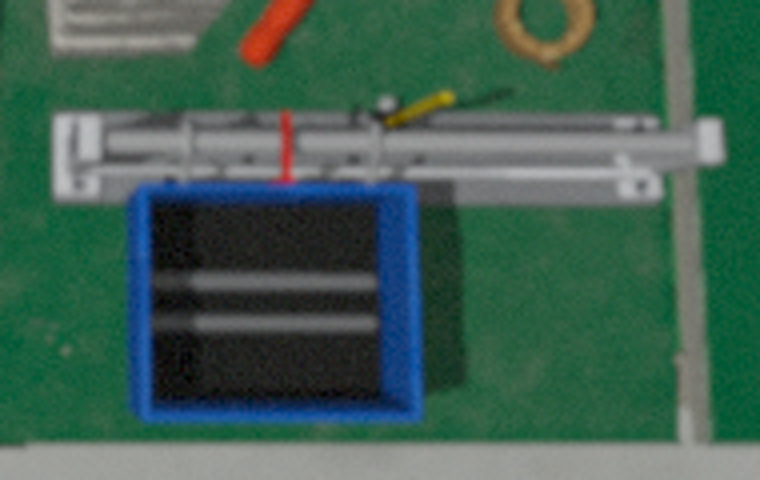

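Pointer and rim centre are at y≈-225.5 and the blade is at y≈-328. I'll refine the barrel's axis before the first move.

```bash
python3 - <<'E'
from h import *
for c in ("top","scene"):
    p,d,X=cloud(c); hsv=cv2.cvtColor(p,cv2.COLOR_RGB2HSV)
    for r in models.cut_out("barrel",c)[:4]:
        m=r["pixels"]&(d>0); P=X[m]; P=P[(P[:,2]>45)&(P[:,2]<70)]
        if len(P)<30: continue
        if abs(np.median(P[:,0])-574)>50: continue
        k=np.isfinite(P[:,0]); 
        R=cv2.minAreaRect(P[:,:2].astype(np.float32))
        f=np.polyfit(P[:,1],P[:,0],1)
        print(c,r["confidence"],len(P),axis(P[:,:2]),R,np.degrees(np.arctan(f[0])),np.percentile(P,[1,50,99],axis=0).round(1).tolist())
        b=m&(hsv[...,2]<90); print("band",X[b].mean(0))
E
```

```text
top 0.72 722 (array([574.62054171,  95.78712617]), np.float64(-93.380465585797)) ((576.0765991210938, 97.34882354736328), (149.79244995117188, 44.0845832824707), 86.578125) 3.1043913624853112 [[553.5, 23.7, 46.2], [573.6, 95.3, 59.5], [597.7, 169.3, 67.8]]
band [574.09667202  93.77775149  59.87176669]
scene 0.77 516 (array([566.30910551, 102.03657864]), np.float64(86.36782555718797)) ((569.4569091796875, 100.00410461425781), (148.87069702148438, 40.94891357421875), 87.87509155273438) 3.4273598274579244 [[549.1, 28.5, 45.5], [565.0, 101.8, 58.2], [589.0, 172.0, 67.3]]
band [560.47502144  93.36119238  54.7275971 ]
```

{"method": "apply_moves", "body": {"rows": [[0, 0, 0, 0, 0, -0.186], [0, 0, 0, 0, 0, -0.186], [0, 0, 0, 0, 0, -0.186], [0, 0, 0, 0, 0, -0.186], [0, 0, 0, 0, 0, -0.186]]}}

```text
time: 1.88
tool_pos: [224.1, -556.6, 231.3]
tcp_rot: [-180.0, -0.0, 75.6]
ft_force: [0.3, 0.5, -0.3]
finger_gap: 85.1
grip_force: 0.0
```

{"method": "apply_moves", "body": {"rows": [[0, 0, 0, 0, 0, -0.186], [0, 0, 0, 0, 0, -0.006], [42, 19.5, 0, 0, 0, 0], [42, 19.5, 0, 0, 0, 0], [42, 19.5, 0, 0, 0, 0]]}}

```text
time: 2.5
tool_pos: [291.3, -433.6, 231.3]
tcp_rot: [180.0, 0.0, 85.9]
ft_force: [1.3, 0.2, 0.1]
finger_gap: 85.2
grip_force: 0.0
```

{"method": "apply_moves", "body": {"rows": [[42, 19.5, 0, 0, 0, 0], [42, 19.5, 0, 0, 0, 0], [42, 19.5, 0, 0, 0, 0], [42, 19.5, 0, 0, 0, 0], [42, 19.5, 0, 0, 0, 0]]}}

```text
time: 3.12
tool_pos: [402.5, -230.3, 231.6]
tcp_rot: [180.0, 0.0, 85.9]
ft_force: [0.6, -0.3, 0.6]
finger_gap: 85.3
grip_force: 0.0
```

{"method": "apply_moves", "body": {"rows": [[42, 19.5, 0, 0, 0, 0], [42, 19.5, 0, 0, 0, 0], [42, 19.5, 0, 0, 0, 0], [42, 19.5, 0, 0, 0, 0], [42, 19.5, 0, 0, 0, 0]]}}

```text
time: 3.75
tool_pos: [513.7, -27.0, 231.5]
tcp_rot: [180.0, 0.0, 85.9]
ft_force: [-0.1, -0.3, 0.2]
finger_gap: 85.5
grip_force: 0.0
```

{"method": "apply_moves", "body": {"rows": [[42, 19.5, 20, 0, 0, 0], [42, 19.5, 30, 0, 0, 0], [42, 19.5, 30, 0, 0, 0], [0, 0, 30, 0, 0, 0], [0, 0, 0, 0, 0, 0]]}}

```text
time: 4.38
tool_pos: [577.4, 93.7, 118.1]
tcp_rot: [-179.6, 0.1, 86.1]
ft_force: [-0.3, -0.1, 0.2]
finger_gap: 85.0
grip_force: 0.0
```

{"method": "apply_moves", "body": {"rows": [[2.5, -1.5, 30, 0, 0, 0], [0, 0, 25, 0, 0, 0], [0, 0, 20, 0, 0, 0], [0, 0, 10, 0, 0, 0], [0, 0, 0, 0, 0, 0]]}}

```text
time: 5.0
tool_pos: [578.3, 95.8, 36.2]
tcp_rot: [-180.0, 0.0, 86.2]
ft_force: [-0.9, -0.7, -0.1]
finger_gap: 85.9
grip_force: 0.0
```

```bash
python3 - <<'E'
from h import *
s=sense(); print(s["tool_pos"],s["tcp_rot"],s["ft_force"])
p,d,X=cloud("scene"); cv2.imwrite("pics/g1.png",cv2.resize(p[160:290,170:340],None,fx=4,fy=4)[:,:,::-1])
E
```

```text
[578.28185226  95.75209907  36.21949007] [-1.79964713e+02  4.66066160e-03  8.61689345e+01] [-0.90779638 -0.69890891 -0.12777109]
```

View pics/g1.png

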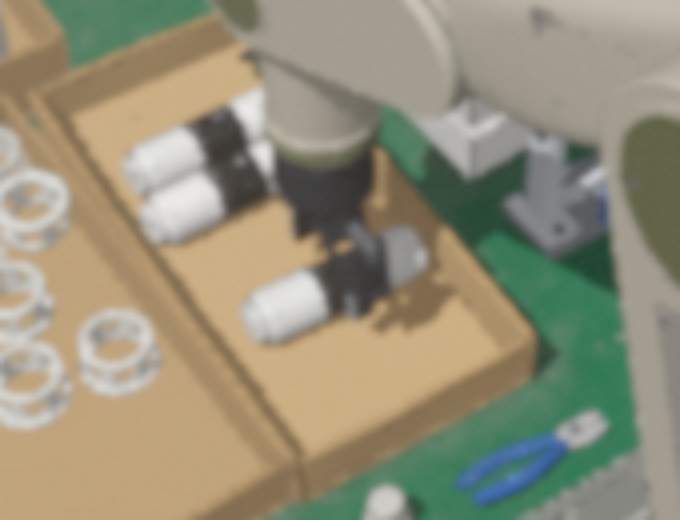

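The fingers straddle the band, around (345,260) in the crop. I'll go down and close.

{"method": "apply_moves", "body": {"rows": [[0, -1.5, 7, 0, 0, 0], [0, 0, 6, 0, 0, 0], [0, 0, 0, 0, 0, 0], [0, 0, 0, 0, 0, 0], [0, 0, 0, 0, 0, 0]]}}

```text
time: 5.68
tool_pos: [577.2, 96.1, 23.6]
tcp_rot: [180.0, -0.0, 86.2]
ft_force: [-0.5, 0.1, -0.4]
finger_gap: 85.7
grip_force: 0.0
```

{"method": "apply_moves", "body": {"rows": [[0, 0, 0, 0, 0, 0], [0, 0, 0, 0, 0, 0], [0, 0, 0, 0, 0, 0], [0, 0, 0, 0, 0, 0], [0, 0, 0, 0, 0, 0]], "fingers": 40, "grip_force": 35}}

```text
time: 6.3
tool_pos: [577.0, 96.1, 23.5]
tcp_rot: [180.0, -0.0, 86.2]
ft_force: [-1.1, -0.4, 3.2]
finger_gap: 44.0
grip_force: 35.9
```

{"method": "apply_moves", "body": {"rows": [[0, 0, 0, 0, 0, 0], [0, 0, 0, 0, 0, 0], [0, 0, 0, 0, 0, 0], [0, 0, 0, 0, 0, 0], [0, 0, 0, 0, 0, 0]]}}

```text
time: 6.92
tool_pos: [577.1, 96.1, 23.5]
tcp_rot: [180.0, -0.0, 86.2]
ft_force: [-1.6, 0.1, 5.8]
finger_gap: 44.4
grip_force: 36.1
```

{"method": "apply_moves", "body": {"rows": [[0, 0, -15, 0, 0, 0], [0, 0, -30, 0, 0, 0], [0, 0, -45, 0, 0, 0], [0, 0, -45, 0, 0, 0], [0, 0, -35, 0, 0, 0]]}}

```text
time: 7.55
tool_pos: [577.3, 96.1, 196.1]
tcp_rot: [179.9, -0.0, 86.2]
ft_force: [-0.3, 0.1, -1.9]
finger_gap: 44.0
grip_force: 36.0
```

```bash
python3 - <<'E'
from h import *
s=sense(); print(s["tool_pos"],s["ft_force"],s["finger_gap"])
for c in ("scene","top"):
    p,d,X=cloud(c); cv2.imwrite(f"pics/l_{c}.png",p[:,:,::-1])
    print(c,[(np.round(r["xyz"],1).tolist(),round(r["confidence"],2)) for r in models.place_of("barrel_axis",c)])
    m=(d>0)&(X[...,2]>150)&(X[...,2]<215)&(abs(X[...,0]-577)<60)&(abs(X[...,1]-96)<100)
    P=X[m];print(len(P))
    if len(P)>20: print(axis(P[:,:2]),np.percentile(P,[0,1,99,100],axis=0).round(1))
p=cv2.imread("pics/l_scene.png"); cv2.imwrite("pics/l2.png",cv2.resize(p[110:290,170:390],None,fx=3,fy=3))
E
```

```text
[577.29733107  96.09161851 196.11194835] [-0.33854574  0.06240122 -1.93052873] 44.034493891118906
scene [([576.1, 95.0, 214.3], 0.65)]
114
(array([558.04662977, 115.61929727]), np.float64(80.6044549134292)) [[538.7  23.8 195.3]
 [540.7  29.3 196.9]
 [590.8 173.1 214.7]
 [608.6 173.3 214.8]]
top []
4
```

View pics/l2.png

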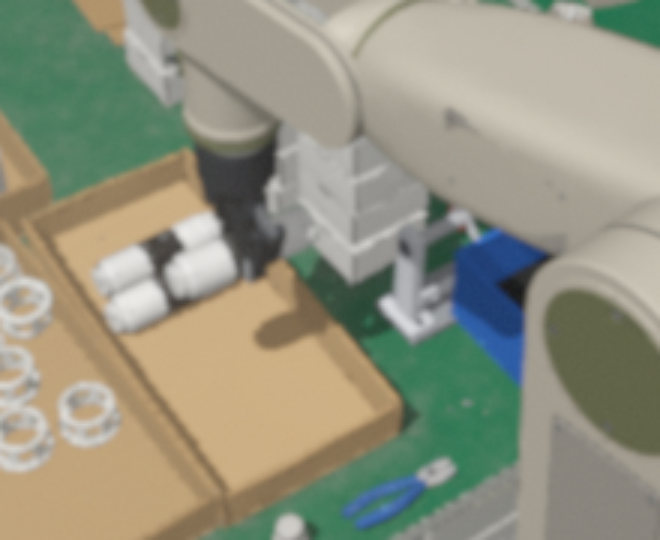

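The barrel is held level, at about (200,270) in the crop. Next I'll refine the cradle's centre line and check the held barrel's tilt.

```bash
python3 - <<'E'
from h import *
p,d,X=cloud("top"); g=cv2.cvtColor(p,cv2.COLOR_RGB2GRAY); hsv=cv2.cvtColor(p,cv2.COLOR_RGB2HSV)
k=eyes.get_calibration("top"); print(np.array(k["R"]).round(3).tolist())
m=(d>0)&(abs(X[...,0]-447)<40)&(abs(X[...,1]+228)<80)&(X[...,2]<70)&(g>85)&(hsv[...,1]<80)
P=X[m]; print("ribs",len(P),np.median(P[:,2]))
for lo,hi in ((400,446.5),(446.5,490)):
    Q=P[(P[:,0]>lo)&(P[:,0]<=hi)]; print(len(Q),Q.mean(0),np.polyfit(Q[:,1],Q[:,0],1))
# rim by edges
b=(d>0)&(hsv[...,0]>100)&(hsv[...,0]<130)&(hsv[...,1]>120)&(X[...,2]>108)&(X[...,2]<124)&(abs(X[...,1]+226)<110)&(abs(X[...,0]-447)<100)
for yl,yh in ((-300,-250),(-200,-150)):
    q=X[b&(X[...,1]>yl)&(X[...,1]<yh)]; print("x walls",q[q[:,0]>500][:,0].mean(),q[q[:,0]<400][:,0].mean())
q=X[b&(abs(X[...,0]-447)<60)]; print("y walls",q[q[:,1]>-226][:,1].mean(),q[q[:,1]<-226][:,1].mean())
p,d,X=cloud("scene")
P=X[(d>0)&(X[...,2]>190)&(X[...,2]<245)&(abs(X[...,0]-577)<40)&(abs(X[...,1]-96)<100)&(p.min(2)>120)]
for a in range(20,180,20):
    q=P[(P[:,1]>=a)&(P[:,1]<a+20)]
    if len(q)>3: print(a,len(q),np.percentile(q[:,2],90),q[:,0].min())
E
```

```text
[[0.002, -1.0, 0.023], [-0.991, -0.005, -0.133], [0.133, -0.022, -0.991]]
ribs 0 nan
  return _methods._mean(a, axis=axis, dtype=dtype,
  ret = ret.dtype.type(ret / rcount)
<stdin>:7: RuntimeWarning: Mean of empty slice.
  ret = um.true_divide(
Traceback (most recent call last):
TypeError: expected non-empty vector for x
```

```bash
python3 - <<'E'
from h import *
from scipy.signal import find_peaks
k=eyes.get_calibration("top");K=np.array(k["intrinsics"]);R=np.array(k["R"]);t=np.array(k["t"]);C=-R.T@t
def at(u,v,z):
    r=R.T@np.linalg.inv(K)@[u,v,1]; return (C+r*(z-C[2])/r[2]).round(1)
p=cv2.imread("pics/top0.png"); g=cv2.cvtColor(p,cv2.COLOR_BGR2GRAY).astype(float)
for us in ((332,350),(352,370)):
    pr=g[250:285,us[0]:us[1]].mean(1); pk,_=find_peaks(pr,prominence=8)
    for i in pk:
        w=np.clip(pr[i-2:i+3]-pr[i-3:i+4].min(),0,None); v=250+(w*np.arange(i-2,i+3)).sum()/w.sum()
        print(us,round(v,2),at(np.mean(us),v,46))
p,d,X=cloud("scene")
P=X[(d>0)&(X[...,2]>190)&(X[...,2]<245)&(abs(X[...,0]-577)<40)&(abs(X[...,1]-96)<100)&(p.min(2)>120)]
for a in range(20,180,20):
    q=P[(P[:,1]>=a)&(P[:,1]<a+20)]
    if len(q)>3: print(a,len(q),np.percentile(q[:,2],90).round(1),q[:,0].min().round(1))
E
```

```text
(332, 350) 259.96 [ 461.7 -213.8   46. ]
(332, 350) 270.2 [ 432.1 -213.3   46. ]
(352, 370) 260.02 [ 461.7 -272.4   46. ]
(352, 370) 270.22 [ 432.2 -271.7   46. ]
20 65 229.9 549.5
40 86 231.7 547.0
60 7 232.2 550.3
100 57 235.9 545.3
120 105 231.6 552.0
140 107 231.5 554.4
160 86 227.0 556.1
```

Cradle centre line is at x=447, parallel to y, and the barrel is level. Next I'll carry it over the carrier at height.

{"method": "apply_moves", "body": {"rows": [[0, 0, 0, 0, 0, -0.066], [-24, -10, 0, 0, 0, 0], [-30, -12, 0, 0, 0, 0], [-30, -12, 0, 0, 0, 0], [-30, -12, 0, 0, 0, 0]]}}

```text
time: 8.48
tool_pos: [529.2, -18.6, 191.0]
tcp_rot: [-179.8, -0.0, 90.0]
ft_force: [0.6, 0.5, -0.6]
finger_gap: 44.0
grip_force: 36.1
```

{"method": "apply_moves", "body": {"rows": [[-30, -12, 0, 0, 0, 0], [-30, -12, 0, 0, 0, 0], [-30, -12, 0, 0, 0, 0], [-30, -12, 0, 0, 0, 0], [-30, -12, 0, 0, 0, 0]]}}

```text
time: 9.1
tool_pos: [469.4, -168.3, 191.1]
tcp_rot: [-179.8, -0.1, 90.0]
ft_force: [-0.0, -0.8, -1.8]
finger_gap: 43.9
grip_force: 36.1
```

{"method": "apply_moves", "body": {"rows": [[-30, -12, 0, 0, 0, 0], [-20, -8, 0, 0, 0, 0], [-10, -4, 0, 0, 0, 0], [0, 0, 0, 0, 0, 0], [0, 0, 0, 0, 0, 0]]}}

```text
time: 9.72
tool_pos: [447.0, -227.1, 192.8]
tcp_rot: [-180.0, -0.0, 90.0]
ft_force: [-0.3, 0.1, -2.2]
finger_gap: 43.9
grip_force: 36.1
```

```bash
python3 - <<'E'
from h import *
s=sense(); print(s["tool_pos"],s["tcp_rot"],s["ft_force"],s["finger_gap"])
p,d,X=cloud("top"); cv2.imwrite("pics/o_top.png",cv2.resize(p[180:320,270:470],None,fx=4,fy=4,interpolation=cv2.INTER_CUBIC)[:,:,::-1])
for c in ("scene",):
    p,d,X=cloud(c)
    print(c,[(np.round(r["xyz"],1).tolist(),round(r["confidence"],2)) for r in models.place_of("barrel_axis",c)])
E
```

```text
[ 447.03890971 -227.14033434  192.84910572] [-1.79969890e+02 -4.06483172e-02  9.00324225e+01] [-0.27287209  0.14750704 -2.21432106] 43.88486421939653
scene [([446.8, -229.4, 209.2], 0.73)]
```

View pics/o_top.png

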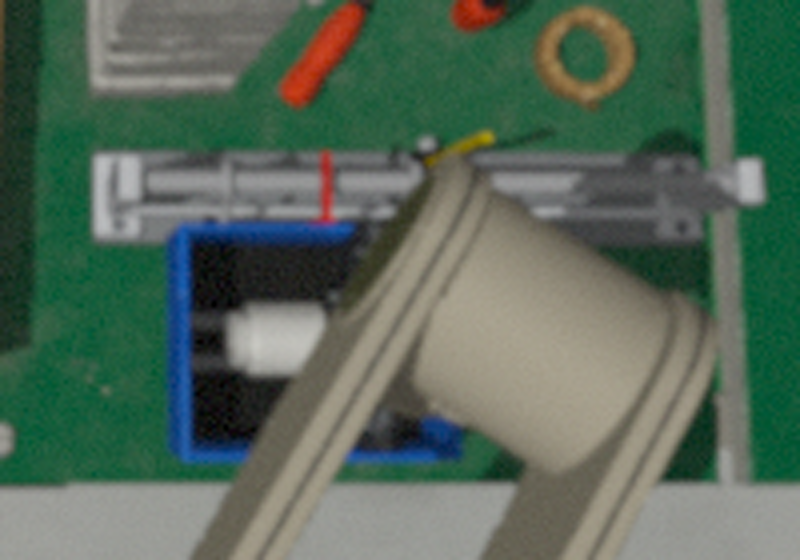

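The barrel hangs inside the mouth outline, its +y end at about (228,340) with clearance to the walls. Next I'll lower it.

{"method": "apply_moves", "body": {"rows": [[0, 0, 20, 0, 0, 0], [0, 0, 30, 0, 0, 0], [0, 0, 30, 0, 0, 0], [0, 0, 25, 0, 0, 0], [0, 0, 15, 0, 0, 0]]}}

```text
time: 10.5
tool_pos: [446.5, -227.1, 71.9]
tcp_rot: [-179.9, -0.1, 90.0]
ft_force: [-0.9, 0.0, -1.5]
finger_gap: 43.8
grip_force: 36.1
```

{"method": "apply_moves", "body": {"rows": [[0, 0, 10, 0, 0, 0], [0, 0, 6, 0, 0, 0], [0, 0, 3, 0, 0, 0], [0, 0, 0, 0, 0, 0], [0, 0, 0, 0, 0, 0]]}}

```text
time: 11.12
tool_pos: [447.3, -228.2, 54.8]
tcp_rot: [180.0, 0.0, 90.0]
ft_force: [-0.1, -0.2, -1.3]
finger_gap: 44.3
grip_force: 36.1
```

{"method": "apply_moves", "body": {"rows": [[0, 0, 3, 0, 0, 0], [0, 0, 2, 0, 0, 0], [0, 0, 0, 0, 0, 0], [0, 0, 0, 0, 0, 0], [0, 0, 0, 0, 0, 0]]}}

```text
time: 11.75
tool_pos: [447.0, -227.9, 49.4]
tcp_rot: [180.0, 0.0, 90.0]
ft_force: [1.1, -0.1, -1.5]
finger_gap: 44.1
grip_force: 36.1
```

{"method": "apply_moves", "body": {"rows": [[0, 0, 1, 0, 0, 0], [0, 0, 1, 0, 0, 0], [0, 0, 1, 0, 0, 0], [0, 0, 0, 0, 0, 0], [0, 0, 0, 0, 0, 0]]}}

```text
time: 12.38
tool_pos: [447.0, -228.0, 46.4]
tcp_rot: [180.0, 0.0, 90.0]
ft_force: [-0.7, 0.5, 0.2]
finger_gap: 43.8
grip_force: 36.1
```

```bash
python3 - <<'E'
from h import *
F=[]
for i in range(5):
    eyes.snapshot("scene"); F.append(sense()["ft_force"])
print(np.mean(F,0),np.std(F,0),sense()["tool_pos"],sense()["wrist_torque"])
print([(np.round(r["xyz"],1).tolist(),round(r["confidence"],2)) for r in models.place_of("barrel_axis","scene")])
E
```

```text
[-0.00471172 -0.2289806  -1.05183276] [0.31865679 0.39258263 0.44604515] [ 446.96827293 -227.96632011   46.34567646] [-0.00467344 -0.05987962 -0.02695091]
[]
```

{"method": "apply_moves", "body": {"rows": [[0, 0, 1, 0, 0, 0], [0, 0, 0.5, 0, 0, 0], [0, 0, 0, 0, 0, 0], [0, 0, 0, 0, 0, 0], [0, 0, 0, 0, 0, 0]]}}

```text
time: 13.3
tool_pos: [447.0, -228.0, 44.9]
tcp_rot: [180.0, 0.0, 90.0]
ft_force: [-0.7, -0.5, 0.8]
finger_gap: 43.4
grip_force: 36.1
```

```bash
python3 - <<'E'
from h import *
F=[]
for i in range(6):
    eyes.snapshot("scene"); F.append(sense()["ft_force"])
print(np.mean(F,0),sense()["tool_pos"])
E
```

```text
[ 0.22271737 -0.23621146  0.1290849 ] [ 446.97340473 -227.9431128    44.80065054]
```

The force is now about zero, so the cradle carries the barrel's weight. I'll release and withdraw.

{"method": "apply_moves", "body": {"rows": [[0, 0, 0, 0, 0, 0], [0, 0, 0, 0, 0, 0], [0, 0, 0, 0, 0, 0], [0, 0, 0, 0, 0, 0], [0, 0, 0, 0, 0, 0]], "fingers": 62}}

```text
time: 14.22
tool_pos: [447.0, -227.9, 44.8]
tcp_rot: [180.0, -0.0, 90.0]
ft_force: [-0.4, 0.0, 0.2]
finger_gap: 61.8
grip_force: 0.0
```

{"method": "apply_moves", "body": {"rows": [[0, 0, -5, 0, 0, 0], [0, 0, -10, 0, 0, 0], [0, 0, -25, 0, 0, 0], [0, 0, -40, 0, 0, 0], [0, 0, -40, 0, 0, 0]]}}

```text
time: 14.85
tool_pos: [446.9, -227.9, 166.7]
tcp_rot: [180.0, 0.0, 90.0]
ft_force: [0.1, -0.8, -1.4]
finger_gap: 62.0
grip_force: 0.0
```

{"method": "apply_moves", "body": {"rows": [[20, 5, -5, 0, 0, 0], [35, 8, 0, 0, 0, 0], [40, 9, 0, 0, 0, 0], [35, 8, 0, 0, 0, 0], [13, 3, 0, 0, 0, 0]], "fingers": 0}}

```text
time: 15.48
tool_pos: [480.4, -83.4, 170.7]
tcp_rot: [179.9, 0.0, 90.1]
ft_force: [0.4, -0.2, -0.2]
finger_gap: 0.1
grip_force: 0.0
```

```bash
python3 - <<'E'
from h import *
s=sense(); print(s["tool_pos"],s["finger_gap"])
p,d,X=cloud("top"); cv2.imwrite("pics/r_top.png",cv2.resize(p[180:320,270:470],None,fx=4,fy=4,interpolation=cv2.INTER_CUBIC)[:,:,::-1])
print([(np.round(r["xyz"],1).tolist(),round(r["confidence"],2)) for r in models.place_of("barrel_axis","top")])
hsv=cv2.cvtColor(p,cv2.COLOR_RGB2HSV); x,y,z=X[...,0],X[...,1],X[...,2]; ok=d>0
r=ok&(abs(x-560)<40)&(y<-180)&(y>-380)&(z>100)&((hsv[...,0]<8)|(hsv[...,0]>172))&(hsv[...,1]>120)
print("red",r.sum(),X[r].mean(0),X[r].min(0),X[r].max(0))
b=ok&(hsv[...,0]>100)&(hsv[...,0]<130)&(hsv[...,1]>120)&(z>108)&(z<124)&(abs(y+226)<110)&(abs(x-447)<100)
print("rim",cv2.minAreaRect(X[b][:,:2].astype(np.float32)))
E
```

```text
[480.38186349 -83.39210371 170.65415279] 0.11695665988200687
[([445.8, -224.2, 61.6], 0.59), ([699.3, -281.4, -0.5], 0.28)]
red 9 [ 563.26211341 -225.73537842  150.15397743] [ 556.2694356  -227.56403464  147.18738933] [ 572.70172483 -224.34043981  154.890532  ]
rim ((447.2017822265625, -225.52294921875), (192.58828735351562, 159.29815673828125), 89.8908920288086)
```

View pics/r_top.png

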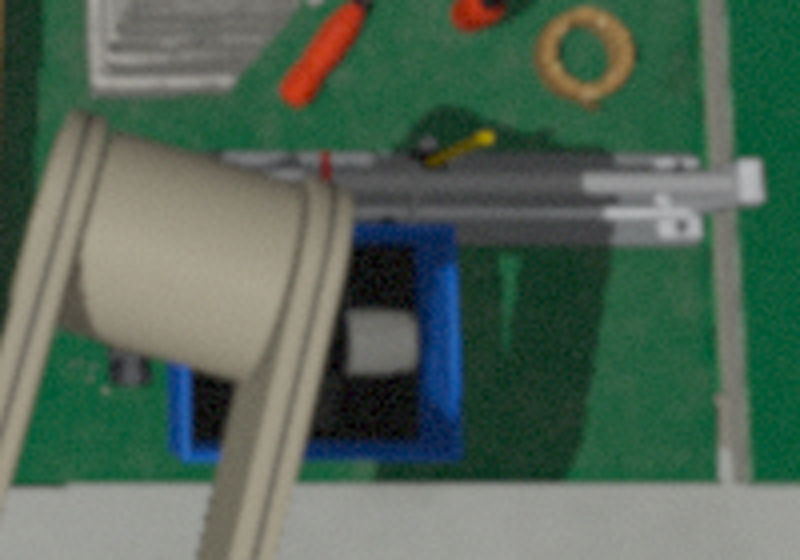

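The barrel lies in the cradle at about (380,342) and the carrier hasn't moved. I'll go down beside the +y wall with the fingers closed.

{"method": "apply_moves", "body": {"rows": [[0, 0, 20, 0, 0, 0], [0, 0, 30, 0, 0, 0], [0, 0, 25, 0, 0, 0], [0, 0, 15, 0, 0, 0], [0, 0, 0, 0, 0, 0]]}}

```text
time: 16.2
tool_pos: [479.0, -85.4, 78.9]
tcp_rot: [-179.9, -0.0, 89.9]
ft_force: [0.1, 0.4, 0.1]
finger_gap: 0.0
grip_force: 0.0
```

{"method": "apply_moves", "body": {"rows": [[-10, 0, 0, 0, 0, 0], [-10, 0, 0, 0, 0, 0], [-5, 0, 0, 0, 0, 0], [-4, 0, 0, 0, 0, 0], [-2, 0, 0, 0, 0, 0]]}}

```text
time: 16.82
tool_pos: [480.0, -116.2, 79.9]
tcp_rot: [180.0, 0.0, 90.0]
ft_force: [0.0, -0.5, -0.1]
finger_gap: 0.4
grip_force: 0.0
```

{"method": "apply_moves", "body": {"rows": [[-2, 0, 0, 0, 0, 0], [-2, 0, 0, 0, 0, 0], [-2, 0, 0, 0, 0, 0], [-2, 0, 0, 0, 0, 0], [-2, 0, 0, 0, 0, 0]]}}

```text
time: 17.45
tool_pos: [479.9, -125.9, 79.8]
tcp_rot: [-180.0, -0.0, 90.0]
ft_force: [0.3, 1.6, 1.7]
finger_gap: 0.2
grip_force: 0.8
```

{"method": "apply_moves", "body": {"rows": [[-3, 0, 0, 0, 0, 0], [-4, 0, 0, 0, 0, 0], [-5, 0, 0, 0, 0, 0], [-5, 0, 0, 0, 0, 0], [-5, 0, 0, 0, 0, 0]]}}

```text
time: 18.08
tool_pos: [479.9, -148.3, 79.7]
tcp_rot: [-180.0, -0.0, 90.0]
ft_force: [-0.6, 1.3, -0.5]
finger_gap: 0.0
grip_force: 0.8
```

{"method": "apply_moves", "body": {"rows": [[-5, 0, 0, 0, 0, 0], [-5, 0, 0, 0, 0, 0], [-5, 0, 0, 0, 0, 0], [-5, 0, 0, 0, 0, 0], [-5, 0, 0, 0, 0, 0]]}}

```text
time: 18.7
tool_pos: [479.8, -173.2, 79.7]
tcp_rot: [-180.0, -0.0, 90.0]
ft_force: [-0.6, 2.1, 1.0]
finger_gap: -0.2
grip_force: 0.8
```

{"method": "apply_moves", "body": {"rows": [[-5, 0, 0, 0, 0, 0], [-5, 0, 0, 0, 0, 0], [-5, 0, 0, 0, 0, 0], [-5, 0, 0, 0, 0, 0], [-5, 0, 0, 0, 0, 0]]}}

```text
time: 19.32
tool_pos: [479.9, -198.2, 79.7]
tcp_rot: [-180.0, -0.0, 90.0]
ft_force: [-1.7, 1.7, -0.2]
finger_gap: 0.3
grip_force: 0.8
```

{"method": "apply_moves", "body": {"rows": [[-4, 0, 0, 0, 0, 0], [-3, 0, 0, 0, 0, 0], [-2, 0, 0, 0, 0, 0], [-1, 0, 0, 0, 0, 0], [0, 0, 0, 0, 0, 0]]}}

```text
time: 19.95
tool_pos: [480.1, -208.1, 79.9]
tcp_rot: [180.0, 0.0, 90.0]
ft_force: [0.4, 0.4, 0.3]
finger_gap: 0.1
grip_force: 0.2
```

```bash
cat > pm.py <<'E'
from h import *
s=sense(); print(s["tool_pos"],s["ft_force"])
for c in ("top","scene"):
    p,d,X=cloud(c)
    hsv=cv2.cvtColor(p,cv2.COLOR_RGB2HSV); x,y,z=X[...,0],X[...,1],X[...,2]; ok=d>0
    w=ok&(abs(x-565)<45)&(y<-180)&(y>-420)&(z>100)
    r=w&((hsv[...,0]<8)|(hsv[...,0]>172))&(hsv[...,1]>110)
    if r.sum(): print(c,"red",r.sum(),X[r].mean(0).round(1),X[r].min(0).round(1),X[r].max(0).round(1))
    r=w&(hsv[...,0]>20)&(hsv[...,0]<35)&(hsv[...,1]>120)
    if r.sum(): print(c,"yel",r.sum(),X[r].mean(0).round(1),X[r].min(0).round(1),X[r].max(0).round(1))
    b=ok&(hsv[...,0]>100)&(hsv[...,0]<130)&(hsv[...,1]>120)&(z>108)&(z<124)&(y>-460)&(y<-120)&(abs(x-447)<100)
    if b.sum()>20: print(c,"rim",cv2.minAreaRect(X[b][:,:2].astype(np.float32)),X[b].min(0).round(1))
    for n in ("carrier_pointer","mark","barrel_axis"):
        print(c,n,[(np.round(r["xyz"],1).tolist(),round(r["confidence"],2)) for r in models.place_of(n,c)[:2]])
    if c=="top": cv2.imwrite("pics/pm.png",cv2.resize(p[180:320,300:440],None,fx=4,fy=4,interpolation=cv2.INTER_CUBIC)[:,:,::-1])
E
python3 pm.py
```

```text
[ 480.11735183 -208.05305382   79.88940874] [0.37887982 0.3912297  0.27006871]
top red 12 [ 560.4 -313.3  150.8] [ 553.5 -315.6  147.1] [ 567.4 -311.2  153.9]
top yel 23 [ 580.2 -325.6  145.3] [ 572.9 -331.2  102. ] [ 584.4 -312.9  179. ]
top rim ((447.42236328125, -313.31060791015625), (159.13865661621094, 193.28378295898438), 0.04004332795739174) [ 367.8 -410.   108. ]
top carrier_pointer []
top mark [([577.9, -332.0, 10.2], 0.45), ([447.0, -319.9, 26.5], 0.38)]
top barrel_axis [([445.9, -311.8, 63.7], 0.64), ([665.4, 107.2, -1.0], 0.3)]
scene carrier_pointer []
scene mark []
scene barrel_axis []
```

View pics/pm.png

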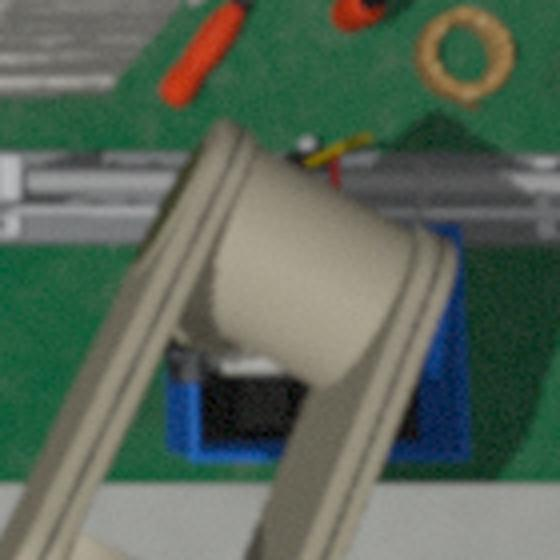

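The red pointer at (335,175) is about 15 mm short of the blade's foot at (305,160). I'll nudge it 13 mm, then back off for an unobstructed look.

{"method": "apply_moves", "body": {"rows": [[-3, 0, 0, 0, 0, 0], [-4, 0, 0, 0, 0, 0], [-3, 0, 0, 0, 0, 0], [-2, 0, 0, 0, 0, 0], [-1, 0, 0, 0, 0, 0]]}}

```text
time: 20.98
tool_pos: [480.0, -221.1, 79.8]
tcp_rot: [180.0, 0.0, 90.0]
ft_force: [1.2, 1.6, 1.2]
finger_gap: -0.3
grip_force: 0.8
```

{"method": "apply_moves", "body": {"rows": [[0, 0, 0, 0, 0, 0], [4, 0, 0, 0, 0, 0], [20, -5, 0, 0, 0, 0], [50, -25, 0, 0, 0, 0], [60, -30, 0, 0, 0, 0]]}}

```text
time: 21.6
tool_pos: [420.8, -89.1, 79.5]
tcp_rot: [-180.0, -0.0, 89.9]
ft_force: [1.2, 0.3, 0.9]
finger_gap: 0.2
grip_force: 0.0
```

{"method": "apply_moves", "body": {"rows": [[0, 0, -30, 0, 0, 0], [0, 0, -40, 0, 0, 0], [30, 0, -30, 0, 0, 0], [50, 0, 0, 0, 0, 0], [50, 0, 0, 0, 0, 0]]}}

```text
time: 22.22
tool_pos: [421.4, 41.0, 180.3]
tcp_rot: [179.9, -0.0, 90.0]
ft_force: [0.9, -0.7, -0.3]
finger_gap: 0.1
grip_force: 0.0
```

```bash
python3 pm.py
```

```text
[421.42007375  40.99697874 180.30302118] [ 0.92462073 -0.70043213 -0.33009519]
top red 39 [ 551.8 -326.8  148.8] [ 529.4 -331.   143. ] [ 573.  -323.6  153. ]
top yel 26 [ 580.6 -326.   147. ] [ 578.8 -331.8  100.4] [ 583.8 -323.1  179.2]
top rim ((447.2571716308594, -326.7160339355469), (159.342041015625, 193.31057739257812), 0.11579561978578568) [ 367.6 -423.3  108. ]
top carrier_pointer [([568.3, -323.4, 147.4], 0.65)]
top mark [([580.1, -329.9, 11.0], 0.39)]
top barrel_axis [([448.1, -324.0, 62.5], 0.95)]
scene carrier_pointer [([375.5, 51.2, 3.0], 0.33)]
scene mark []
scene barrel_axis []
```

View pics/pm.png

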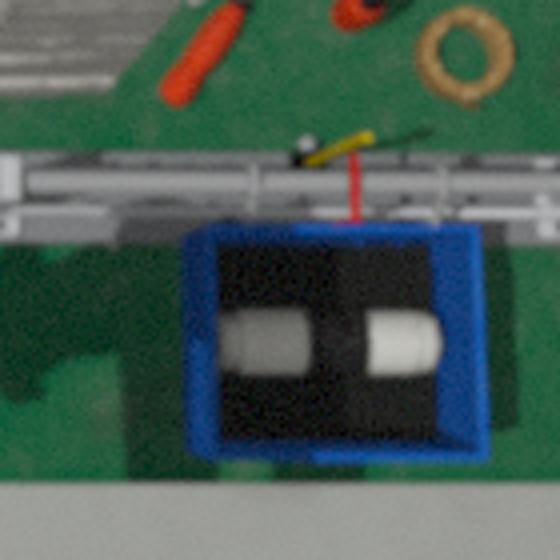

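Now a finer estimate: fit the projected blade box and the pointer strip against averaged frames.

```bash
python3 - <<'E'
from h import *
from scipy.optimize import minimize
k=eyes.get_calibration("top");K=np.array(k["intrinsics"]);R=np.array(k["R"]);t=np.array(k["t"])
A=np.mean([eyes.snapshot("top")[0].astype(float) for _ in range(10)],0)
S=8
def render(lo,hi):
    P=np.array([[a,b,c] for a in (lo[0],hi[0]) for b in (lo[1],hi[1]) for c in (lo[2],hi[2])])
    q=(K@(P@R.T+t).T).T; q=q[:,:2]/q[:,2:]
    h=cv2.convexHull(((q-[360,190]+.5)*S).astype(np.float32)).round().astype(np.int32)
    m=np.zeros((60*S,60*S),np.uint8); cv2.fillConvexPoly(m,h,255)
    return cv2.resize(m,(60,60),interpolation=cv2.INTER_AREA)/255.
C=A[190:250,360:420]
yel=np.clip(np.minimum(C[...,0],C[...,1])-C[...,2]-15,0,None); red=np.clip(C[...,0]-np.maximum(C[...,1],C[...,2])-15,0,None)
yel[:18]=0; 
yy,xx=np.mgrid[0:60,0:60]
yel[(yy+190>233)|(xx+360<370)|(xx+360>398)]=0; red[(yy+190<216)|(xx+360<375)]=0
def cost(img,m):
    m=cv2.GaussianBlur(m,(0,0),.7); a=(img*m).sum()/(m*m).sum(); return ((img-a*m)**2).sum()/(img**2).sum()
b=[]
for x0 in np.arange(578,585,1.):
  for th in (2,4,6):
    for y0 in np.arange(-336,-320,.5):
        for zb in (24,40,55): b.append((cost(yel,render((x0,y0-4,zb),(x0+th,y0+4,176))),y0,x0,th,zb))
b.sort(); print("blade",[tuple(np.round(v,3)) for v in b[:6]])
b=[]
for y0 in np.arange(-336,-318,.5):
  for w in (1,2,3):
    for x1 in (567,569,571,573): b.append((cost(red,render((530,y0-w,146),(x1,y0+w,150))),y0,w,x1))
b.sort(); print("ptr",[tuple(np.round(v,3)) for v in b[:6]])
E
```

```text
blade [(np.float64(0.054), np.float64(-329.0), np.float64(581.0), np.float64(2.0), np.float64(24.0)), (np.float64(0.054), np.float64(-329.0), np.float64(580.0), np.float64(4.0), np.float64(24.0)), (np.float64(0.057), np.float64(-328.5), np.float64(581.0), np.float64(2.0), np.float64(24.0)), (np.float64(0.057), np.float64(-328.5), np.float64(580.0), np.float64(4.0), np.float64(24.0)), (np.float64(0.057), np.float64(-329.5), np.float64(581.0), np.float64(2.0), np.float64(24.0)), (np.float64(0.059), np.float64(-329.5), np.float64(580.0), np.float64(4.0), np.float64(24.0))]
ptr [(np.float64(0.033), np.float64(-326.5), np.float64(2.0), np.float64(573.0)), (np.float64(0.04), np.float64(-327.0), np.float64(2.0), np.float64(573.0)), (np.float64(0.042), np.float64(-326.5), np.float64(2.0), np.float64(571.0)), (np.float64(0.048), np.float64(-327.0), np.float64(2.0), np.float64(571.0)), (np.float64(0.051), np.float64(-326.5), np.float64(3.0), np.float64(573.0)), (np.float64(0.051), np.float64(-326.5), np.float64(1.0), np.float64(573.0))]
```

Pointer is at -326.6 and blade at -329.0, so it needs about 2 mm more. I'll go back for a small nudge.

{"method": "apply_moves", "body": {"rows": [[-40, 10, 0, 0, 0, 0], [-50, 25, 0, 0, 0, 0], [-40, 25, 30, 0, 0, 0], [0, 0, 40, 0, 0, 0], [0, 0, 30, 0, 0, 0]]}}

```text
time: 23.75
tool_pos: [481.4, -91.5, 77.9]
tcp_rot: [-179.9, -0.0, 89.9]
ft_force: [-0.1, 0.6, 0.2]
finger_gap: -0.3
grip_force: 0.0
```

{"method": "apply_moves", "body": {"rows": [[-50, 0, 0, 0, 0, 0], [-40, 0, 0, 0, 0, 0], [-20, 0, 0, 0, 0, 0], [-10, 0, 0, 0, 0, 0], [-5, 0, 0, 0, 0, 0]]}}

```text
time: 24.38
tool_pos: [482.0, -215.8, 79.7]
tcp_rot: [-180.0, -0.0, 90.0]
ft_force: [0.0, 0.3, 0.3]
finger_gap: 0.1
grip_force: 0.0
```

```bash
python3 -c "
from h import *
s=sense(); print(s['tool_pos'],s['ft_force'])"
```

```text
[ 482.03258629 -215.77025672   79.73671011] [0.03972577 0.26695804 0.29109098]
```

{"method": "apply_moves", "body": {"rows": [[-3, 0, 0, 0, 0, 0], [-2, 0, 0, 0, 0, 0], [-1, 0, 0, 0, 0, 0], [-1, 0, 0, 0, 0, 0], [0, 0, 0, 0, 0, 0]]}}

```text
time: 25.0
tool_pos: [482.1, -222.8, 79.8]
tcp_rot: [180.0, -0.0, 90.0]
ft_force: [-0.0, 1.4, 1.0]
finger_gap: -0.0
grip_force: 0.8
```

{"method": "apply_moves", "body": {"rows": [[-0.5, 0, 0, 0, 0, 0], [0, 0, 0, 0, 0, 0], [4, 0, 0, 0, 0, 0], [20, -5, 0, 0, 0, 0], [40, -20, 0, 0, 0, 0]]}}

```text
time: 25.62
tool_pos: [457.0, -158.8, 80.0]
tcp_rot: [180.0, 0.0, 89.9]
ft_force: [0.7, 0.5, -0.1]
finger_gap: 0.0
grip_force: 0.0
```

{"method": "apply_moves", "body": {"rows": [[40, -25, -10, 0, 0, 0], [30, -10, -30, 0, 0, 0], [0, 0, -40, 0, 0, 0], [50, 0, -20, 0, 0, 0], [50, 0, 0, 0, 0, 0]]}}

```text
time: 26.25
tool_pos: [422.6, 12.0, 182.1]
tcp_rot: [179.7, 0.0, 89.9]
ft_force: [1.0, -0.6, -0.8]
finger_gap: 0.2
grip_force: 0.0
```

{"method": "apply_moves", "body": {"rows": [[20, 0, 0, 0, 0, 0], [0, 0, 0, 0, 0, 0], [0, 0, 0, 0, 0, 0], [0, 0, 0, 0, 0, 0], [0, 0, 0, 0, 0, 0]]}}

```text
time: 26.88
tool_pos: [422.0, 29.8, 179.7]
tcp_rot: [-180.0, 0.0, 89.9]
ft_force: [-0.7, -0.5, -0.5]
finger_gap: -0.2
grip_force: 0.0
```

```bash
python3 pm.py
```

```text
[421.96358146  29.83980169 179.70736346] [-0.70204851 -0.48533586 -0.50828831]
top red 40 [ 551.6 -328.7  149.9] [ 529.  -331.9  145.1] [ 572.9 -325.4  154.5]
top yel 26 [ 580.7 -326.4  146. ] [ 578.7 -331.4  100.5] [ 584.4 -323.3  176.4]
top rim ((447.3175048828125, -328.94427490234375), (158.99102783203125, 193.73486328125), 0.10799247026443481) [ 367.8 -425.7  108. ]
top carrier_pointer [([573.9, -329.1, 147.5], 0.83)]
top mark [([576.5, -330.9, 10.1], 0.46), ([662.0, -452.8, 1.6], 0.31)]
top barrel_axis [([443.6, -327.4, 67.9], 0.9), ([571.5, -328.5, 144.4], 0.63)]
scene carrier_pointer []
scene mark [([386.7, 173.5, -2.1], 0.17)]
scene barrel_axis []
```

View pics/pm.png

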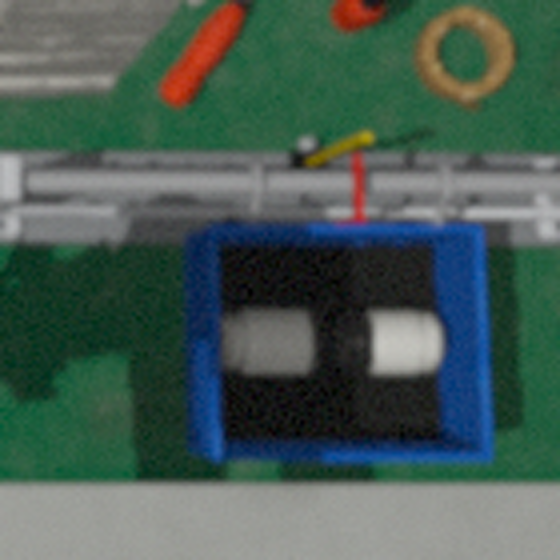

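The pointer at (358,185) is now at y≈-328.8, within measurement error of the blade's -328.5 to -329. The barrel lies in the cradle at (330,342) and the arm is clear.

```bash
python3 -c "
from bench import job
print(job.hand_in())"
```

```text
the job is handed in; nothing more can be done
None
```

The job is handed in: the barrel was lowered gently and lies lengthwise in the cradle, and the carrier's pointer lines up with the yellow blade to within about 1 mm by camera measurement, after about 27 s of the 61 s limit.

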